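# Pin the griddle's handle in place

## Robot

A 7-joint arm with a two-finger parallel gripper is mounted at the origin on the work surface. World frame = base frame: x ahead of the robot, y to its left, z up, the work surface at z = 0. Lengths are in m, angles in rad, forces in N, time in s.
With the tool pointing down it reaches from about 0.35 to 0.9 m from the base axis. Payload 8.1 kg.
Tool frame: the origin (TCP) lies on the centre line of the jaws, within the pads' length; the fingertips stand arm.tcp_to_tips ahead of it and the grasp point (between the pads) lies 6 mm ahead of it (arm.tcp_to_tips is the distance from the TCP to the fingertips, in m); z points along the fingers, y is the line along which they close (so a half turn about z gives the same grasp; the last joint's range is limited). The gripper opens to 85 mm and grips with 20 to 120 N. Pads are 22 mm wide; open, the fingers measure 114 mm over their backs; the gripper's body (76 mm by 85 mm) begins 54 mm behind the grasp point. The pads swing forward as they close: fully open they stand 13 mm farther back than shut.
Start: joints at [1.005, 0.434, 0.025, 1.573, -0.012, 1.134, -0.075], TCP at [0.279, -0.559, 0.256] pointing down, gripper open.
Joint ranges: [-2.62, 2.62], [-0.44, 2.09], [-1.27, 1.32], [0.08, 2.57], [-1.32, 4.46], [0.12, 2], [-2.74, 2.74]. Speed limits (rad/s): [2.22, 2.22, 3.01, 3.01, 3.14, 3.14, 3.14].

## Interface

Orientations are given as a unit quaternion [x, y, z, w].
In Python, from workcell import arm, eyes, job_done gives the robot as it stands.
- The arm moves only by the shell command python3 -m pendant 'ROWS' [FORCE]. ROWS is JSON, a list of rows, each a list of 7 numbers: the turn, a rotation vector about the tool's x, y, z in degrees, then the shift along the tool's x, y, z in cm, then the closure, from 0 (fully open) to 1 (shut). In form: [[rx, ry, rz, dx, dy, dz, grip], ...]. A call has 1 to 20 rows; each row shifts and turns the commanded pose from where the row before left it, along the tool's axes as they then stand; what a row does not reach is not made up. A row lasts 1/8 s, in which the tool goes at most 62.5 mm and 10.7 degrees, less where a joint would pass 70% of its speed; a pose out of reach is approached as far as the arm can. A call is refused whole if a number of a shift passes 6.25 or a number of a turn 10.7, either way. A call with a gripper value outside its range is refused whole. The fingers move at their own pace and stop on an object; FORCE is the grip in N (left out, the last holds). Time passes only in rows, so rows that do not move let the fingers close. It gives the time, the measured TCP pose, the force, the opening and the grip force at its end, in the units of the state.
- arm.get_state(): the state, without advancing time (a new reading comes with each control period).
- eyes.capture(name): name is "scene" or "side" or "wrist"; returns (picture, depth): 400x640x3 uint8, red, green, blue; 400x640 float32, m along the optical axis (not along the pixel's ray), 0 where there is no reading.
- eyes.camera_params(name): a dict with "mtx" (3x3 intrinsics, pixels), "pose" (4x4, takes a point from camera to world coordinates); the wrist camera has in their place "tool_from_camera" (4x4, takes a point from camera to tool coordinates, whose origin is the TCP and whose axes are the flange's). Camera axes: x right, y down, z forward; pixel columns grow to the right and rows downward; lengths in m; the calibration is good to about 2 mm. A picture is of the moment at which its call begins: read the wrist's pose just before it. camera_params takes no time and is no camera call.
- job_done(): hands the job in; it is judged then, once.
The state is a dict: "clock": time; "joint_pos": joint angles; "dq": joint speeds; "joint_torque": joint torques, N m; "position": TCP position; "eef_rot": TCP orientation; "wrist_force": force on the tool from outside, world axes, zero at the start; "moment": the same for the moment, N m; "gripper_width": finger opening in m; "grip_force": force on a finger pad.
Only numpy, scipy, OpenCV 4.12 (cv2) and the standard library are available. Lean on these libraries where they do the work, as an engineer would, in place of code of your own. Each camera call takes 0.05 s, during which the arm holds its last target. There are 200 camera calls.

## Task

Push the griddle's wooden handle all the way into its aluminium bracket so that the three holes line up, then lower the locking pin with the red knob, from the rack in the orange tray, straight down through bracket, handle tongue and bracket until its flange rests on the bracket. Let go of it and leave it standing upright there.

Things in the scene. Friction and masses are not known exactly. Their poses are not given: they have to be found in the camera images.
- handle (a joint): How far the griddle's handle is drawn out of its bracket, in m: 0 = fully home against its stop, where the hole in its tongue lines up with the bracket's two holes; at most 0.05. It slides level and straight with about 2 N of friction and stays where it is left.
- handle_grip (a point): Middle of the handle's light wooden grip, 62 mm above the counter; moves with the handle. Grip: a bar 100 mm long (along the point's y), 24 wide (x), 22 tall (z, up). +y points along the handle to the griddle: it slides home that way. A flat copper tongue, 50 mm wide and 8 thick, runs from the grip into the bracket; the centre of its 28 mm hole is 105 mm from this point along +y.
- bracket_hole (a point): Centre of the bracket's 28 mm hole, on the top face of its upper lug, 74 mm above the counter; axes as handle_grip. Two aluminium lugs, 70 x 78 x 6 mm, top faces at 56 and 74 mm, holes in line; the handle's tongue runs between them. The bracket is on the side of the fixed dark griddle (plate 260 x 240 mm, rim 78 mm above the counter, its edge 50 mm from the hole along +y).
- pin_mid (a point): Centre of the locking pin's red knob (22 mm across, 50 tall); z up. Flange 44 mm across, 4 thick, its underside 29 mm below the point; shaft 14 mm across, tapering to its tip 74 mm below the point. 130 g. Seated, the point is 29 mm above bracket_hole. Starts upright in a wooden rack (54 mm high) in the orange tray; blue and green pins stand 80 mm apart in the same row, within 15 degrees of world x.
Mind the look-alikes: they are no part of the job. What is shaped like the part that bears pin_mid but purple or yellow is not meant.

How it is judged:
By the outcome, as a careful person would: the job done as asked, in the order asked, and still so for the second after the job is handed in, with the robot touching nothing.
It also fails if it takes over 48 s, if anything falls off the work surface, if the arm or the gripper's body presses on something with over 40 N, if the wrist force passes 120 N, or if a joint passes its speed limit or range.

## Working session

There is one attempt and no reset: what is moved stays moved. The work goes in short steps, Python scripts to look and compute and a shell command to move; the robot and the scene stay as the last step left them, time stands still between calls to the robot, and variables do not carry over. Pictures are saved under pics/ and viewed, at most 10 in all, crops included, and the job is handed in when it is done.

```bash
mkdir -p pics; cat > h.py <<'E'
import numpy as np, cv2
from workcell import arm, eyes, job_done
from scipy.spatial.transform import Rotation as R
def snap(name,fn):
    s=arm.get_state(); im,d=eyes.capture(name); p=eyes.camera_params(name)
    if 'pose' in p: T=p['pose']
    else:
        B=np.eye(4);B[:3,:3]=R.from_quat(s['eef_rot']).as_matrix();B[:3,3]=s['position'];T=B@np.array(p['tool_from_camera'])
    np.savez('pics/'+fn+'.npz',im=im,d=d,K=p['mtx'],T=T)
    cv2.imwrite('pics/'+fn+'.png',im[:,:,::-1]); return im,d
def load(fn):
    z=np.load('pics/'+fn+'.npz'); return z['im'],z['d'],z['K'],z['T']
def cloud(fn):
    im,d,K,T=load(fn); v,u=np.mgrid[:400,:640]
    P=np.stack([(u-K[0,2])/K[0,0]*d,(v-K[1,2])/K[1,1]*d,d],-1)
    W=P@T[:3,:3].T+T[:3,3]; W[d<=0]=np.nan; return im,W
def atz(fn,u,v,z):
    im,d,K,T=load(fn); r=T[:3,:3]@np.array([(u-K[0,2])/K[0,0],(v-K[1,2])/K[1,1],1]); o=T[:3,3]
    return o+r*(z-o[2])/r[2]
E
python3 - <<'E'
from h import *
snap('scene','s0');snap('side','d0');s=arm.get_state();print(s,arm.tcp_to_tips)
for n in('scene','side'):print(eyes.camera_params(n))
E
```

```text
{'clock': 0.1, 'joint_pos': array([ 1.0054053 ,  0.43516946,  0.02498127,  1.57396126, -0.01160727,
        1.13401536, -0.07511695]), 'dq': array([-0.00022726, -0.00147037,  0.00030706, -0.00293624,  0.00023749,
        0.00045419,  0.00066903]), 'joint_torque': array([ 4.84919859e-03, -6.71753454e+01,  1.02886017e+00, -3.16901028e+01,
        1.57881860e-02,  7.24107682e-03,  4.15135344e-05]), 'position': array([ 0.27880608, -0.5589201 ,  0.25561182]), 'eef_rot': array([ 9.73358060e-01,  2.29289318e-01, -2.21812644e-04, -6.68302955e-04]), 'wrist_force': array([-0.76490932, -0.08669218, -0.27976392]), 'moment': array([-0.01196235, -0.01950828,  0.03706478]), 'grip_force': 0.0, 'gripper_width': 0.0850327522880402} 0.025
{'mtx': array([[495.04701597,   0.        , 323.92614193],
       [  0.        , 495.04701597, 195.67945754],
       [  0.        ,   0.        ,   1.        ]]), 'pose': array([[ 0.32713322,  0.64356283, -0.69196152,  1.28755978],
       [ 0.94476987, -0.20736379,  0.25379154, -0.43244295],
       [ 0.01984304, -0.73676804, -0.67585436,  0.84679867],
       [ 0.        ,  0.        ,  0.        ,  1.        ]])}
{'mtx': array([[462.06807269,   0.        , 332.88036216],
       [  0.        , 462.06807269, 200.09933275],
       [  0.        ,   0.        ,   1.        ]]), 'pose': array([[-0.87532819, -0.27909109,  0.39485278,  0.1701185 ],
       [-0.4834749 ,  0.49293298, -0.72337342,  0.4923069 ],
       [ 0.00725112, -0.82409056, -0.56641167,  0.5562352 ],
       [ 0.        ,  0.        ,  0.        ,  1.        ]])}
```

View pics/s0.png

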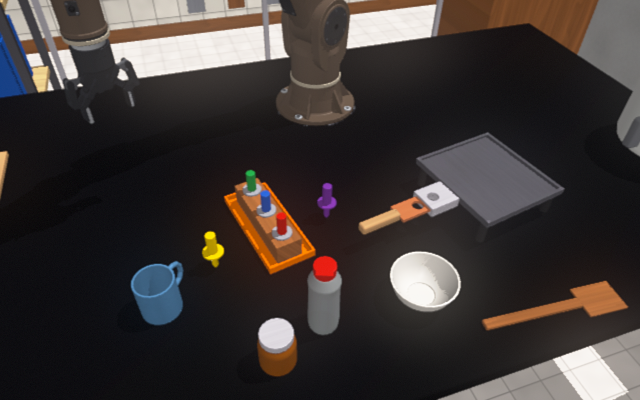

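View pics/d0.png

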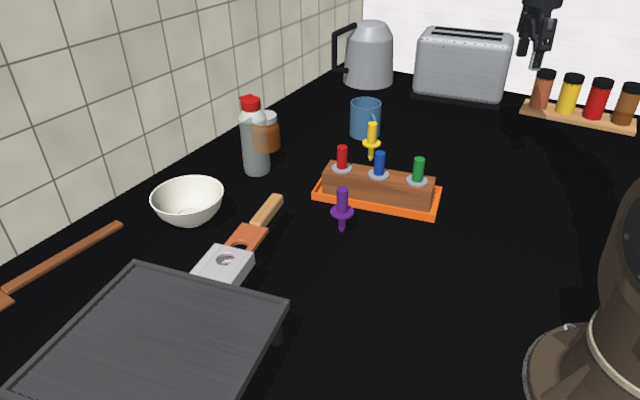

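Scene view: the red-knobbed things are the pin at (282,223) in the rack and the bottle cap at (325,268). The blue pin is at (266,203), green at (251,181), and the purple (327,192) and yellow (211,242) look-alikes stand loose. The red pin in the orange tray's rack fits the description. The handle grip is at (380,220), drawn out, with the bracket hole at (433,197). The side view shows the same: red (342,155), bracket hole (226,260). I'll confirm in a crop.

```bash
python3 - <<'E'
from h import *
a=cv2.imread('pics/s0.png')[160:260,220:480]
cv2.imwrite('pics/c0.png',cv2.resize(a,(780,300),interpolation=cv2.INTER_CUBIC))
b=cv2.imread('pics/d0.png')[135:295,180:380]
cv2.imwrite('pics/c1.png',cv2.resize(b,(750,600),interpolation=cv2.INTER_CUBIC))
for f in('s0','d0'):
    im,W=cloud(f); i=im.astype(int); hsv=cv2.cvtColor(im,cv2.COLOR_RGB2HSV)
    red=(i[...,0]>130)&(i[...,1]<50)&(i[...,2]<50)&(W[...,2]>.06)&(W[...,2]<.2)
    n,l,st,c=cv2.connectedComponentsWithStats(red.astype(np.uint8))
    for k in range(1,n):
        if st[k,4]>30:
            q=W[l==k];print(f,'red',st[k],c[k],np.nanmean(q,0),np.nanmin(q,0),np.nanmax(q,0))
    # wooden grip top points
    m=(abs(W[...,2]-.073)<.005)&(i[...,0]>150)&(i[...,0]-i[...,2]>40)&(W[...,0]>.3)&(W[...,0]<1)&(i[...,1]>110)
    n,l,st,c=cv2.connectedComponentsWithStats(m.astype(np.uint8))
    for k in range(1,n):
        if st[k,4]>60:
            q=W[l==k][:,:2];r=cv2.minAreaRect(q.astype(np.float32)*1000);print(f,'wood',st[k],c[k],q.mean(0),r)
    m=(abs(W[...,2]-.074)<.005)&(i.min(-1)>120)&(i.max(-1)-i.min(-1)<40)
    n,l,st,c=cv2.connectedComponentsWithStats(m.astype(np.uint8))
    for k in range(1,n):
        if st[k,4]>80:
            q=W[l==k][:,:2];r=cv2.minAreaRect(q.astype(np.float32)*1000);print(f,'alu',st[k],c[k],q.mean(0),r)
E
```

```text
s0 red [277 213   9  22 172] [281.15697674 222.9127907 ] [ 0.56816492 -0.26356043  0.09231389] [ 0.55378611 -0.27265575  0.06038125] [ 0.57536749 -0.25301635  0.11143467]
s0 red [313 256  24  25 481] [324.38253638 268.06860707] [ 0.77590558 -0.24034498  0.17599931] [ 0.75097913 -0.26127632  0.15813686] [ 0.79707396 -0.21851789  0.18230315]
s0 wood [360 206  43  24 372] [380.3172043  218.58333333] [ 0.60420198 -0.04746171] ((602.5016479492188, -40.924217224121094), (28.812793731689453, 114.6766586303711), 13.417763710021973)
s0 alu [414 181  45  31 681] [436.48604993 195.33039648] [0.57575325 0.10734779] ((573.960205078125, 106.79904174804688), (73.62036895751953, 81.37483978271484), 9.385480880737305)
d0 red [589  88  22  18 261] [599.          96.44444444] [ 0.11147121 -0.90644664  0.08165979] [ 0.09058842 -0.9211916   0.06005917] [ 0.13211783 -0.89416014  0.1031886 ]
d0 red [239  95  21  17 194] [249.41237113 103.51030928] [ 0.76505367 -0.22697669  0.17143382] [ 0.74987988 -0.25216199  0.15787548] [ 0.79814086 -0.21330985  0.17980803]
d0 red [337 145  10  24 183] [341.41530055 157.
[... 1271 characters left out ...]
1.22996516] [ 0.48514823 -0.84963034] ((491.63958740234375, -851.6806640625), (264.2965087890625, 22.328170776367188), 7.291804313659668)
d0 alu [ 27  91  55  23 218] [ 53.00917431 102.05504587] [ 1.36922427 -0.16083966] ((1369.306396484375, -166.56153869628906), (13.200345993041992, 154.78306579589844), 0.18097054958343506)
d0 alu [  0 111  26  13 111] [ 12.45045045 116.95495495] [ 1.36916333 -0.05130602] ((1368.7740478515625, -52.2053108215332), (10.380131721496582, 66.87494659423828), 0.9944950342178345)
d0 alu [ 189  243   64   42 1383] [221.20101229 263.68474331] [0.57237052 0.11055872] ((573.0791625976562, 109.64260864257812), (71.57614135742188, 78.22499084472656), 10.289618492126465)
```

View pics/c0.png

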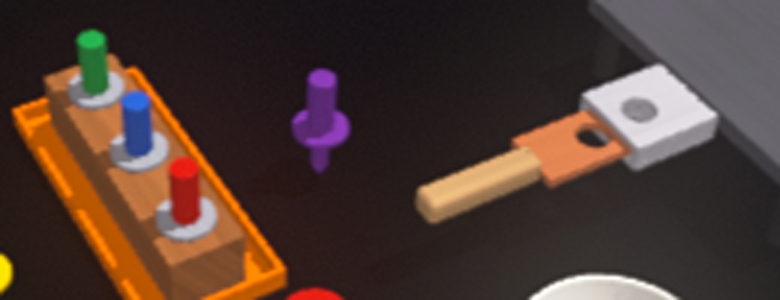

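View pics/c1.png

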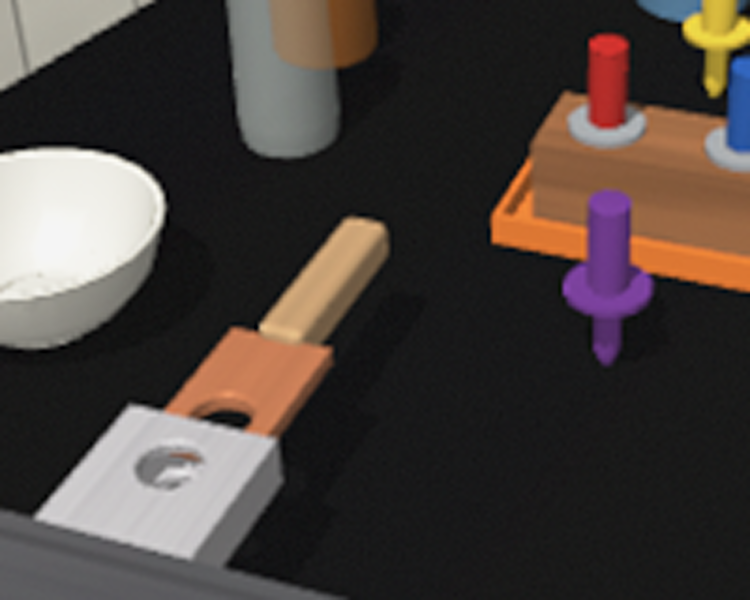

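The crops confirm the red pin (crop 185,190) at the near end of the rack row, next to the blue one. The handle is drawn out: its tongue hole (592,135) is well short of the bracket hole (640,110).

Next I'll turn to the handle's heading (tool x about 10° from world x) and go above the grip's outer end, closing the jaws for the push.

```bash
python3 -m pendant '[[0,0,8.25,0,0,0,0],[0,0,8.25,0,0,0,0],[0,0,0,3.4,-3,0,0],[0,0,0,3.4,-3,0,0],[0,0,0,3.4,-3,0,0],[0,0,0,3.4,-3,0,0],[0,0,0,3.4,-3,0,0],[0,0,0,3.4,-3,0,0],[0,0,0,3.4,-3,0,0],[0,0,0,3.4,-3,0,0],[0,0,0,3.4,-3,0,0],[0,0,0,3.4,-3,0,0],[0,0,0,3.4,-3,0,0.5],[0,0,0,3,-3.4,0,1],[0,0,0,0,0,0,1],[0,0,0,0,0,0,1]]' 40
python3 - <<'E'
from h import *
snap('wrist','w1')
print('hole',atz('s0',433.3,196.7,.074),atz('d0',225.3,259.3,.074))
print('red top',atz('s0',281.5,214.5,.108),atz('d0',342,146,.108))
for f,c in(('s0',((327,187,'purple'),(265,196,'blue'),(251,175,'green'))),):
    for u,v,n in c: print(n,atz(f,u,v,.108))
E
```

```text
clock: 2.1
position: [0.6131, -0.131, 0.2558]
eef_rot: [0.996, 0.087, -0.001, 0.0]
wrist_force: [-0.3, -0.6, 1.1]
gripper_width: 0.0122
grip_force: 0.0
hole [0.57749312 0.09818779 0.074     ] [0.57304751 0.10028588 0.074     ]
red top [ 0.55926845 -0.25973384  0.108     ] [ 0.56155398 -0.26205698  0.108     ]
purple [ 0.50595904 -0.13896553  0.108     ]
blue [ 0.49238395 -0.27873824  0.108     ]
green [ 0.41304722 -0.29189101  0.108     ]
```

View pics/w1.png

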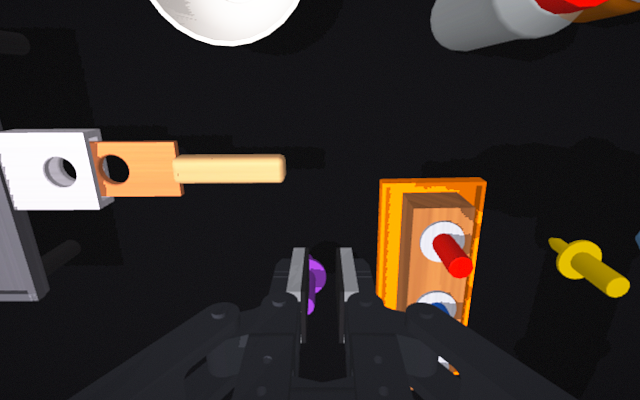

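The wrist view has the grip from (175,168) to (285,168), the tongue hole at (115,169), the bracket hole at (60,172), and the red knob's top at (459,266). The purple pin is below, between the jaws.

```bash
python3 - <<'E'
from h import *
for n,u,v,z in(('hole',60,172,.074),('tongue hole',115,169,.066),('grip near',176,163,.073),('grip end top',285,155,.073),('grip end bot',285,182,.073),('red top',459,266,.108)):print(n,atz('w1',u,v,z))
im,W=cloud('w1');i=im.astype(int)
m=(abs(W[...,2]-.073)<.004)&(i[...,0]>150)&(i[...,0]-i[...,2]>40);m[:,:170]=0;m[:,300:]=0
q=W[m][:,:2];print(m.sum(),cv2.minAreaRect(q.astype(np.float32)*1000),W[168,230])
m=(abs(W[...,2]-.074)<.004)&(i.min(-1)>120);m[:,110:]=0
q=W[m][:,:2];print(m.sum(),cv2.minAreaRect(q.astype(np.float32)*1000),W[150,60])
m=(i[...,0]>100)&(i[...,1]<60)&(i[...,2]<60);m[:200]=0;m[:,:430]=0;m[:,490:]=0
m&=W[...,2]>.104
print('redtop',m.sum(),np.nanmean(W[m],0),np.argwhere(m).mean(0))
s=arm.get_state();print(s['position'],R.from_quat(s['eef_rot']).as_matrix())
E
```

```text
hole [0.57533602 0.09677812 0.074     ]
tongue hole [0.58367382 0.05339517 0.066     ]
grip near [ 0.60102491 -0.00328088  0.073     ]
grip end top [ 0.62474773 -0.09653085  0.073     ]
grip end bot [ 0.6004364  -0.09998471  0.073     ]
red top [ 0.56281754 -0.25973258  0.108     ]
2750 ((602.0224609375, -48.578224182128906), (23.380395889282227, 97.84542083740234), 10.028865814208984) [ 0.6043584  -0.05008795  0.07166281]
7680 ((522.918701171875, 111.84640502929688), (88.7557144165039, 190.7940673828125), 82.4333724975586) [0.5952739  0.09604749 0.07332221]
redtop 450 [ 0.56275744 -0.26073772  0.1075591 ] [265.94888889 459.92222222]
[ 0.61296589 -0.1317862   0.25597842] [[ 9.84993061e-01  1.72591441e-01 -9.29499200e-04]
 [ 1.72590783e-01 -9.84993332e-01 -7.47271954e-04]
 [-1.04452326e-03  5.75634694e-04 -9.99999289e-01]]
```

```bash
python3 -m pendant '[[0,0,0,0.5,0,4.6,1],[0,0,0,0,0,4.6,1],[0,0,0,0,0,4.6,1],[0,0,0,0,0,4.5,1],[0,0,0,0,0,0,1],[0,0,0,0,-1,0,1],[0,0,0,0,-1,0,1],[0,0,0,0,-1,0,1],[0,0,0,0,-1,0,1],[0,0,0,0,-1,0,1],[0,0,0,0,0,0,1]]'
python3 -m pendant '[[0,0,0,0,-0.4,0,1],[0,0,0,0,-0.3,0,1],[0,0,0,0,0,0,1]]'
```

```text
clock: 3.52
position: [0.6094, -0.0787, 0.0732]
eef_rot: [0.996, 0.088, -0.0, -0.0]
wrist_force: [-0.4, -0.9, -0.3]
gripper_width: 0.0001
grip_force: 0.0
clock: 3.9
position: [0.6082, -0.0735, 0.073]
eef_rot: [0.996, 0.087, -0.0, -0.0]
wrist_force: [0.6, -0.6, -0.1]
gripper_width: -0.0
grip_force: 0.2
```

```bash
python3 -m pendant '[[0,0,0,0,-0.3,0,1],[0,0,0,0,-0.3,0,1],[0,0,0,0,0,0,1]]'
python3 -m pendant '[[0,0,0,0,-0.3,0,1],[0,0,0,0,0,0,1]]'
python3 - <<'E'
from h import *
snap('wrist','w2');snap('side','d2')
a=cv2.imread('pics/w2.png');b=cv2.imread('pics/d2.png')[170:300,150:350]
cv2.imwrite('pics/m2.png',np.vstack([cv2.resize(a,(480,300)),cv2.resize(b,(480,300),interpolation=cv2.INTER_CUBIC)]))
E
```

```text
clock: 4.28
position: [0.6073, -0.068, 0.0732]
eef_rot: [0.996, 0.087, -0.0, 0.0]
wrist_force: [-0.7, -2.8, -2.1]
gripper_width: -0.0001
grip_force: 1.6
clock: 4.53
position: [0.6072, -0.0679, 0.0732]
eef_rot: [0.996, 0.086, 0.0, 0.002]
wrist_force: [2.4, -10.1, -3.8]
gripper_width: -0.0001
grip_force: 5.4
```

View pics/m2.png

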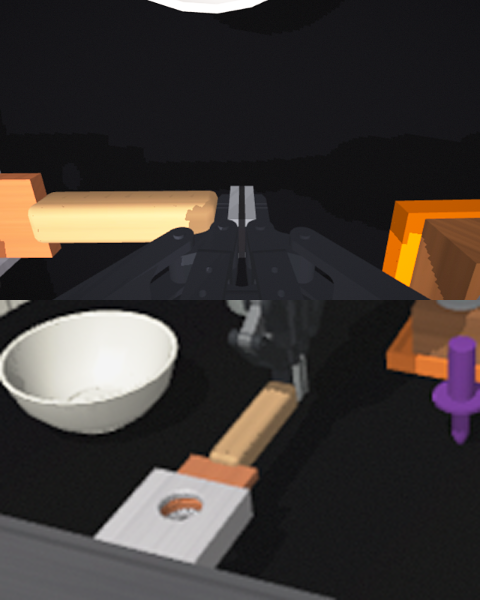

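The side crop shows the handle in and the jaw at its end (300,380). Only a 15 mm strip of tongue is left outside the bracket, which is what home should look like, and the force is rising against a stop. I'll press a little more, then back off and look down through the hole.

```bash
python3 -m pendant '[[0,0,0,0,-0.4,0,1],[0,0,0,0,0,0,1]]'
python3 -m pendant '[[0,0,0,0,1.5,0,1],[0,0,0,0,3,0,1],[0,0,0,0,1,-5,0.5],[0,0,0,0,0,-5,0],[0,0,0,-3.5,-4,-5,0],[0,0,0,-3.5,-5,-1,0],[0,0,0,-3,-5,0,0],[0,0,0,0,-4,0,0],[0,0,0,0,0,0,0],[0,0,0,0,0,0,0]]'
python3 - <<'E'
from h import *
snap('wrist','w3');s=arm.get_state();print(s['position'])
E
```

```text
clock: 4.88
position: [0.6071, -0.0676, 0.0733]
eef_rot: [0.996, 0.085, 0.001, 0.004]
wrist_force: [4.0, -19.3, -6.2]
gripper_width: 0.0003
grip_force: 10.2
clock: 6.12
position: [0.4923, 0.0401, 0.2263]
eef_rot: [0.996, 0.088, 0.0, -0.0]
wrist_force: [-0.2, -0.2, -0.0]
gripper_width: 0.0854
grip_force: 0.0
[0.49240554 0.03947371 0.22616441]
```

View pics/w3.png

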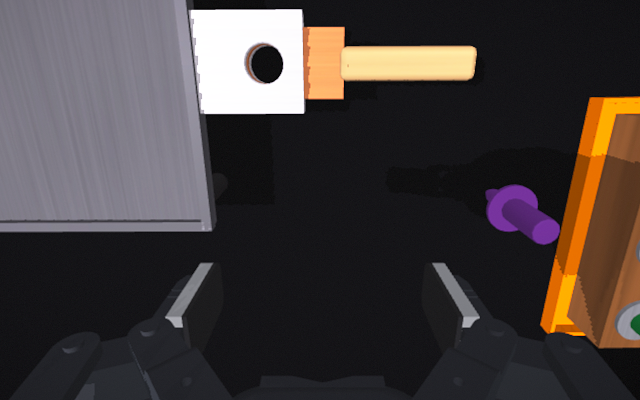

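Looking down, the holes at (265,63) are in line, with the black counter visible straight through and the tongue wall only a thin rim. Now I'll measure the hole and the pin.

```bash
python3 - <<'E'
from h import *
im,W=cloud('w3');i=im.astype(int)
m=((i.min(-1)<190)).astype(np.uint8)[20:105,215:300]
n,l,st,c=cv2.connectedComponentsWithStats(m)
for k in range(1,n):
    if st[k,4]>300:
        cn=cv2.findContours((l==k).astype(np.uint8),0,1)[0][0];e=cv2.fitEllipse(cn);print(st[k],e);u,v=e[0];print('hole',atz('w3',u+215,v+20,.074))
for u in(245,284):print(atz('w3',u,63,.074))
E
```

```text
[  29   23   39   41 1268] ((48.343833923339844, 42.92927932739258), (37.71080780029297, 40.927974700927734), 154.8104705810547)
hole [0.57539434 0.09755916 0.074     ]
[0.57303348 0.11059529 0.074     ]
[0.57795182 0.08286688 0.074     ]
```

```bash
python3 -m pendant '[[0,0,0,0.21,3.84,0,0],[0,0,0,0.21,3.84,0,0],[0,0,0,0.21,3.84,0,0],[0,0,0,0.21,3.84,0,0],[0,0,0,0.21,3.84,0,0],[0,0,0,0.21,3.84,0,0],[0,0,0,0.21,3.84,0,0],[0,0,0,0.21,3.84,0,0],[0,0,0,0,0,0,0],[0,0,0,0,0,0,0]]'
python3 - <<'E'
from h import *
s=arm.get_state();Rm=R.from_quat(s['eef_rot']).as_matrix();print(Rm.T@(np.array([.5627,-.2605,.092])-s['position'])*100)
E
```

```text
clock: 7.42
position: [0.5616, -0.2599, 0.2256]
eef_rot: [0.996, 0.087, -0.0, -0.0]
wrist_force: [0.1, 0.6, -0.3]
gripper_width: 0.0855
grip_force: 0.0
[ 0.10407993  0.08350643 13.36403831]
```

```bash
python3 -m pendant '[[0,0,0,0.1,0.1,4,0],[0,0,0,0,0,4,0],[0,0,0,0,0,3,0],[0,0,0,0,0,1.5,0],[0,0,0,0,0,0.8,0],[0,0,0,0,0,0,0],[0,0,0,0,0,0,0.5],[0,0,0,0,0,0,1],[0,0,0,0,0,0,1],[0,0,0,0,0,0,1],[0,0,0,0,0,0,1],[0,0,0,0,0,0,1],[0,0,0,0,0,0,1],[0,0,0,0,0,0,1]]' 60
```

```text
clock: 9.18
position: [0.5634, -0.2604, 0.0936]
eef_rot: [0.996, 0.087, 0.0, 0.0]
wrist_force: [-1.0, 0.2, 5.6]
gripper_width: 0.0206
grip_force: 58.5
```

```bash
python3 -m pendant '[[0,0,0,0,0,-2,1],[0,0,0,0,0,-3,1],[0,0,0,0,0,-4,1],[0,0,0,0,0,-3,1],[0,0,0,0.74,-3.5,0,1],[0,0,0,0.74,-3.5,0,1],[0,0,0,0.74,-3.5,0,1],[0,0,0,0.74,-3.5,0,1],[0,0,0,0.74,-3.5,0,1],[0,0,0,0.74,-3.5,0,1],[0,0,0,0.74,-3.5,0,1],[0,0,0,0.74,-3.5,0,1],[0,0,0,0.74,-3.5,0,1],[0,0,0,0.74,-3.5,0,1],[0,0,0,0,0,0,1],[0,0,0,0,0,0,1]]'
python3 - <<'E'
from h import *
print(arm.get_state()['position']);snap('wrist','w4');snap('side','d4');snap('scene','s4')
a=cv2.imread('pics/w4.png')[100:400,120:520];b=cv2.imread('pics/d4.png')[120:320,130:350];c=cv2.imread('pics/s4.png')[100:240,360:500]
cv2.imwrite('pics/m4.png',np.hstack([np.vstack([cv2.resize(a,(400,300)),cv2.resize(c,(400,300),interpolation=2)]),cv2.resize(b,(400,600),interpolation=2)]))
E
```

```text
clock: 11.18
position: [0.575, 0.0967, 0.2127]
eef_rot: [0.996, 0.087, -0.0, 0.0]
wrist_force: [0.2, 0.5, -1.2]
gripper_width: 0.0205
grip_force: 58.9
[0.57497711 0.09667022 0.21274169]
```

View pics/m4.png

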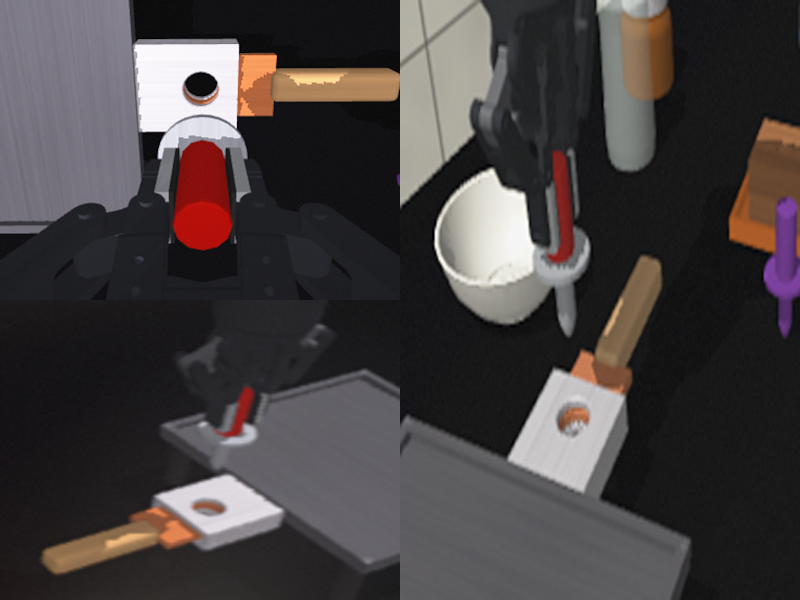

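The pin is held: the knob top is at (324,327) in the wrist picture, the tip at about (223,231) in the side view and about (435,177) in the scene view.

```bash
python3 - <<'E'
from h import *
print('tip',atz('d4',223.5,230.5,.128),atz('s4',435.2,177,.128))
print('top w',atz('w4',324,327,.227));print('flange d',atz('d4',218.6,206,.177),'s',atz('s4',360+228*.35,100+133*.4667,.177))
print('hole d',atz('d4',130+173*.55,120+418/3,.074),'s',atz('s4',360+208*.35,100+206*.4667,.074))
im,W=cloud('w4');i=im.astype(int);m=(i[...,0]>100)&(i[...,1]<60)&(i[...,2]<60)&(W[...,2]>.223);print(m.sum(),np.nanmean(W[m],0))
E
```

```text
tip [0.57175902 0.09562294 0.128     ] [0.56974415 0.09691768 0.128     ]
top w [0.57272066 0.09531411 0.227     ]
flange d [0.56838945 0.10076859 0.177     ] s [0.57690578 0.09482955 0.177     ]
hole d [0.57319952 0.10045963 0.074     ] s [0.57541764 0.09800219 0.074     ]
2580 [0.57477597 0.09615315 0.22683979]
```

```bash
python3 -m pendant '[[0,0,0,0.3,-0.15,0,1],[0,0,0,0,0,2,1],[0,0,0,0,0,2,1],[0,0,0,0,0,1,1],[0,0,0,0,0,0.5,1],[0,0,0,0,0,0.5,1],[0,0,0,0,0,0.5,1],[0,0,0,0,0,0,1]]'
python3 -m pendant '[[0,0,0,0,0,0.5,1],[0,0,0,0,0,0.5,1],[0,0,0,0,0,0.5,1],[0,0,0,0,0,0,1]]'
```

```text
clock: 12.32
position: [0.5778, 0.0992, 0.148]
eef_rot: [0.996, 0.087, -0.0, 0.0]
wrist_force: [0.3, 0.9, -1.1]
gripper_width: 0.0204
grip_force: 58.9
clock: 12.82
position: [0.5776, 0.0992, 0.1326]
eef_rot: [0.996, 0.087, -0.0, 0.0]
wrist_force: [-0.6, -0.4, -1.6]
gripper_width: 0.0209
grip_force: 58.9
```

```bash
python3 -m pendant '[[0,0,0,0,0,0.5,1],[0,0,0,0,0,0.5,1],[0,0,0,0,0,0.5,1],[0,0,0,0,0,0.2,1],[0,0,0,0,0,0,1]]'
python3 -m pendant '[[0,0,0,0,0,0.2,1],[0,0,0,0,0,0.1,1],[0,0,0,0,0,0,1]]'
```

```text
clock: 13.45
position: [0.5778, 0.0993, 0.1159]
eef_rot: [0.996, 0.087, -0.0, 0.0]
wrist_force: [-0.2, -0.1, -0.6]
gripper_width: 0.0204
grip_force: 58.9
clock: 13.82
position: [0.578, 0.0992, 0.1136]
eef_rot: [0.996, 0.087, 0.0, 0.0]
wrist_force: [-1.9, -0.6, 4.5]
gripper_width: 0.0205
grip_force: 59.4
```

Contact comes at the expected seated height. Next I'll release, retreat straight up and look.

```bash
python3 -m pendant '[[0,0,0,0,0,0.05,1],[0,0,0,0,0,0,0.7],[0,0,0,0,0,0,0.4],[0,0,0,0,0,0,0],[0,0,0,0,0,0,0],[0,0,0,0,0,0,0],[0,0,0,0,0,0,0],[0,0,0,0,0,-3,0],[0,0,0,0,0,-5,0],[0,0,0,0,0,-5,0],[0,0,0,-5,0,-2,0],[0,0,0,-5,0,0,0],[0,0,0,0,0,0,0],[0,0,0,0,0,0,0]]'
python3 - <<'E'
from h import *
snap('wrist','w5');snap('side','d5');snap('scene','s5')
a=cv2.imread('pics/w5.png')[0:300,120:520];b=cv2.imread('pics/d5.png')[120:320,130:350];c=cv2.imread('pics/s5.png')[100:240,360:500]
cv2.imwrite('pics/m5.png',np.hstack([np.vstack([a,cv2.resize(c,(400,300),interpolation=2)]),cv2.resize(b,(400,600),interpolation=2)]))
for f in('w5','d5','s5'):
    im,W=cloud(f);i=im.astype(int);m=(i[...,0]>100)&(i[...,1]<60)&(i[...,2]<60)&(np.hypot(W[...,0]-.575,W[...,1]-.097)<.05);print(f,m.sum(),np.nanmean(W[m],0),np.nanmax(W[m],0))
E
```

```text
clock: 15.58
position: [0.48, 0.082, 0.263]
eef_rot: [0.996, 0.087, 0.001, -0.0]
wrist_force: [0.1, -0.4, -0.4]
gripper_width: 0.0853
grip_force: 0.0
w5 763 [0.57560539 0.09815167 0.12769577] [0.5859864  0.10847937 0.13026751]
d5 421 [0.57062877 0.10529253 0.11051974] [0.58514524 0.11329955 0.13004872]
s5 165 [0.58158131 0.09387362 0.11135961] [0.58865605 0.1072137  0.13198119]
```

View pics/m5.png

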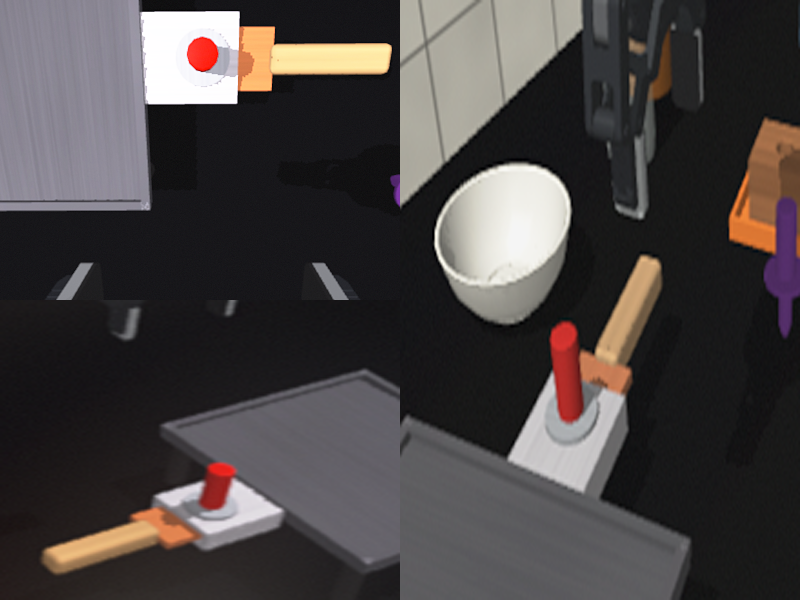

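The pictures show the pin upright with its flange flat on the bracket: knob top at (203,53) in the wrist crop, z about 0.128 m as expected when seated. The handle is home and the gripper is clear.

```bash
python3 -c "
from workcell import job_done
print(job_done())"
```

```text
the job is handed in; nothing more can be done
None
```

I pushed the handle home, lowered the red locking pin through the aligned holes until its flange rested on the bracket, let go of it standing upright, and handed the job in at about 16 s of the 48 s allowed.

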